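# Hold the mailbox lock open on its third click

## Task

Take the olive-wood-handled key out of its stand, push it fully home in the slot of the brass lock on top of the mailbox, and with it turn the lock clockwise past the first two clicks to the third (red mark), against the spring. Keep hold of the key and finish while holding the lock there, because it springs back when let go. Leave the stone egg, the sunglasses and the umbrella where they are.

Things in the scene. Friction and masses are not known exactly. Their poses are not given: they have to be found in the camera images.
- key: Key standing upright, blade down, in the stand. Origin: centre of the blade's lower end; z up. Steel blade 22 (x) by 6 (y) mm, 18 mm long (z 0 to 18); brass shoulder 38 by 20 mm, z 18 to 22; olive-wood handle 44 (x) by 14 (y) mm, 40 mm high, z 22 to 62: grip it across its 14 mm (along y). About 50 g, may vary. Either way round (half turn) fits the lock.
- keystand: Dark wooden block 70 (x) by 50 (y) by 30 mm high, fixed; origin at the centre of its underside. Its slot, 22 mm deep, runs along its x; the key's shoulder rests on its top, so the key lifts straight up out of it, 18 mm of blade inside.
- mailbox: Fixed brushed aluminium mailbox, 240 (x) by 300 (y) by 130 mm high; origin at the centre of its underside. The lock stands on its top with its axis at x = -45, y = -60 mm in the mailbox's frame. A black disc (radius 58 mm, 6 mm thick) under the lock carries four dots, at 0, 0.4, 0.8 and 1.2 rad: three white and the last one red.
- lock_slot (a point): Centre of the slot's mouth, on top of the lock's brass block (42 by 42 mm, 164 mm above the ledge); turns with the lock. x along the slot, z up. Slot 25 (x) by 9 (y) mm, 21 mm deep, with 4 mm lead-in bevels all round. Key fully home: its shoulder lies on the block, blade end 18 mm below this point. The blade has play: the hand must turn some 0.15 rad more than the lock.
- lock (a joint): Turn of the lock in rad, clockwise from above: 0 at rest, clicks (detents) at 0.4, 0.8 and 1.2, hard stop at 1.25. A spring returns it to 0 when let go; turning takes 0.05 to 0.15 N m, with a bump before each click. A red pointer on its brass rim faces the mailbox's front (letter slot, -x) at 0 and the red dot at 1.2.
- egg: Grey stone egg, 45 mm across, 57 mm high, standing on its flattened end; origin at its underside. Bystander.
- umbrella: Folded dark blue umbrella with brass-tipped wooden handle, 44 mm thick, 315 mm long along y, lying down; origin under its middle. Bystander.
- sunglasses: Folded red plastic sunglasses, 135 mm (y) by 33 mm (x), 42 mm high, standing; origin under their middle. Bystander.
Not all that is in view belongs to the job. What is shaped like the key but purple is not meant.

How it is judged:
By the outcome, as a careful person would: the job done as asked, in the order asked, and still so for the second after the job is handed in, while the arm keeps its last pose, push and grip.
It also fails if it takes over 64 s, if anything falls off the work surface, if the arm or the gripper's body presses on something with over 40 N, if the wrist force passes 120 N, or if a joint passes its speed limit or range.

## Robot

A 6-joint arm with a two-finger parallel gripper is mounted at the origin on the work surface. World frame = base frame: x ahead of the robot, y to its left, z up, the work surface at z = 0. Lengths are in mm, angles in rad, forces in N, time in s.
With the tool pointing down it reaches from about 225 to 875 mm from the base axis. Payload 3.4 kg.
Tool frame: the origin (TCP) lies on the centre line of the jaws, within the pads' length; the fingertips stand 25 mm ahead of it and the grasp point (between the pads) lies 6 mm ahead of it (manip.nose_length is the distance from the TCP to the fingertips, in mm); z points along the fingers, x is the direction in which the jaws open and shut, and the axes are right-handed (so a half turn about z gives the same grasp; the last joint's range is limited). The gripper opens to 85 mm and grips with 20 to 120 N. Pads are 22 mm wide; open, the fingers measure 114 mm over their backs; the gripper's body (76 mm by 85 mm) begins 54 mm behind the grasp point. The pads swing forward as they close: fully open they stand 13 mm farther back than shut.
Start: joints at [1.101, 0.276, 1.505, -0, 1.361, -0.121], TCP at [196.535, 540.402, 256.328] pointing down, gripper open.
Joint ranges: [-2.89, 2.89], [-0.75, 2.08], [0.22, 2.7], [-1.18, 4.32], [0.11, 2.71], [-2.7, 2.7]. Speed limits (rad/s): [2.57, 2.57, 3.14, 3.14, 3.14, 3.14].

## Interface

Orientations are given as [roll, pitch, yaw] about the fixed x, y, z axes, in that order (R = Rz(yaw) Ry(pitch) Rx(roll)).
In Python, from bench import manip gives the robot as it stands.
- The arm moves only by the tool servo_tool, never from a script. Its argument "series" is a list of rows, each a list of 7 numbers: the shift along the tool's x, y, z normalised to -1 to 1, where 1 is 1 m, then the turn, a rotation vector about the tool's x, y, z normalised to -1 to 1, where 1 is 360 degrees, then the closure, from -1 (fully open) to 1 (shut). A call has 1 to 20 rows; each row is the pose to reach, as a shift and turn from the pose measured when the call began, along the tool's axes at that moment, turning the shorter way round; what a row does not reach only later rows make up. A row lasts 1/10 s, in which the tool goes at most 50 mm and 8.59 degrees, less where a joint would pass 70% of its speed; a pose out of reach is approached as far as the arm can. A call with a number of a shift or a turn outside -1 to 1 is refused whole. A call with a gripper value outside its range is refused whole. The fingers move at their own pace and stop on an object; "newtons" is the grip in N (left out, the last holds). Time passes only in rows, so rows that repeat a pose let the fingers close. It gives the time, the measured TCP pose, the force and the opening at its end, in the units of the state.
- manip.read_state(): the state, without advancing time (a new reading comes with each control period).
- manip.snapshot(name): name is "scene" or "top" or "wrist"; returns a dict with "color" (400x640x3 uint8, red, green, blue), "range_z" (400x640 float32, mm along the optical axis (not along the pixel's ray), 0 where there is no reading), "fx", "fy", "cx", "cy" (pixels), "dist_coeffs" ([k1, k2, p1, p2, k3] as OpenCV has them; the pictures are not rectified), "extrinsics" (4x4, takes a point from camera to world coordinates). Camera axes: x right, y up, looking along -z (the intrinsics and any distortion apply to the point x, -y, -z); pixel columns grow to the right and rows downward; lengths in mm; the calibration is good to about 2 mm. A picture is of the moment at which its call begins.
- manip.sign_off(): hands the job in, once; it reports no verdict.
Trained networks look in a picture, given as the dict that the camera call returned (one of the last four; its "shot" number tells which), for a name from the list of things; names that differ only in an ending like _2 or _b are one class to them, and where a whole thing is asked for, a point or a joint stands for the part that bears it (a point fixed in the world has none). Each returns a list of dicts, best first, with "confidence" (0 to 1); they miss things now and then, are a little off and sometimes report something else, mostly with a low value. They report only what shows in the picture. A call takes as long as a camera call. They do not tell look-alikes from the thing itself.
- manip.trace(name, picture): "mask" (400x640 bool, what is visible of it) and "extent" ([left, top, width, height] in pixels, round what is visible of it).
The state is a dict: "clock": time; "q": joint angles; "dq": joint speeds; "effort": joint torques, N m; "eef_pos": TCP position; "tcp_rot": TCP orientation; "ft_force": force on the tool from outside, world axes, zero at the start; "ft_torque": the same for the moment, N m; "finger_gap": finger opening in mm.
Only numpy, scipy, OpenCV 4.12 (cv2) and the standard library are available. Lean on these libraries where they do the work, as an engineer would, in place of code of your own. Each camera call takes 0.05 s, during which the arm holds its last target. There are 200 camera calls.

## Working session

There is one attempt and no reset: what is moved stays moved. The work goes in short steps, Python scripts to look and compute and a tool call to move; the robot and the scene stay as the last step left them, time stands still between calls to the robot, and variables do not carry over. Pictures are saved under pics/ and viewed, about 8 in all and at most 12, crops included, and the job is handed in when it is done.

Besides the shell and the picture viewer there is one more tool, called after ">>>" by a JSON object that holds its "name" and its "arguments". servo_tool: Moves the arm, as the interface text tells. Scaled input: -1 to 1 covers 1 m each way for a shift and 360 degrees each way for a turn. Its arguments: {"type":"object","properties":{"series":{"type":"array","items":{"type":"array","items":{"type":"number"}}},"newtons":{"type":"number"}},"required":["series"]}

```bash
mkdir -p pics; cat > h.py <<'E'
import numpy as np, cv2
from bench import manip
from scipy.spatial.transform import Rotation as R
def cloud(p):
    h,w=p["range_z"].shape
    u,v=np.meshgrid(np.arange(w),np.arange(h))
    K=np.array([[p["fx"],0,p["cx"]],[0,p["fy"],p["cy"]],[0,0,1]])
    n=cv2.undistortPoints(np.stack([u,v],-1).reshape(-1,1,2).astype(np.float64),K,np.array(p["dist_coeffs"],float)).reshape(h,w,2)
    z=p["range_z"].astype(float)
    P=np.stack([n[...,0]*z,-n[...,1]*z,-z],-1)
    E=np.array(p["extrinsics"])
    W=P@E[:3,:3].T+E[:3,3]; W[z==0]=np.nan
    return W
def save(p,n,crop=None,s=1):
    im=p["color"][...,::-1]
    if crop: a,b,c,d=crop; im=im[b:d,a:c]
    cv2.imwrite("pics/"+n,cv2.resize(im,None,fx=s,fy=s,interpolation=cv2.INTER_CUBIC))
def rel(target_pos,Rt):
    s=manip.read_state(); print(s["eef_pos"],s["tcp_rot"])
E
python3 - <<'E'
from h import *
s=manip.read_state(); print({k:np.round(v,3) for k,v in s.items()})
ims=[]
for n in("scene","top"):
    p=manip.snapshot(n); W=cloud(p); save(p,n+"1.png")
    for o in("key","keystand","mailbox","lock","egg","umbrella","sunglasses"):
        for r in manip.trace(o,p)[:3]:
            m=r["mask"]; q=W[m]; q=q[~np.isnan(q[:,0])]
            print(n,o,round(r["confidence"],2),r["extent"],np.round(np.median(q,0)) if len(q) else None, np.round(np.percentile(q,[2,98],axis=0)).tolist() if len(q) else None)
E
```

```text
{'clock': np.float64(0.0), 'q': array([ 1.101,  0.277,  1.506, -0.   ,  1.361, -0.121]), 'dq': array([-0.   , -0.002, -0.002,  0.001, -0.001, -0.001]), 'effort': array([-2.0000e-03, -4.1677e+01, -2.4580e+01, -0.0000e+00,  1.1000e-02,
       -0.0000e+00]), 'eef_pos': array([196.307, 539.925, 255.412]), 'tcp_rot': array([-3.141e+00,  2.000e-03,  1.222e+00]), 'ft_force': array([-0.506,  0.02 ,  0.347]), 'ft_torque': array([-0.036,  0.023,  0.018]), 'finger_gap': np.float64(85.432)}
scene key 0.7 [254.0, 133.9, 17.0, 10.3] [ 464. -262.   43.] [[447.0, -274.0, 4.0], [479.0, -250.0, 64.0]]
scene key 0.66 [240.6, 150.5, 21.1, 20.2] [ 539. -252.   44.] [[518.0, -266.0, 0.0], [556.0, -240.0, 63.0]]
scene key 0.62 [275.2, 150.8, 12.8, 21.0] [ 519. -166.   60.] [[497.0, -176.0, 31.0], [537.0, -160.0, 76.0]]
scene keystand 0.76 [264.7, 158.9, 32.6, 27.6] [ 533. -157.   28.] [[484.0, -199.0, 0.0], [553.0, -140.0, 33.0]]
scene keystand 0.69 [353.4, 190.1, 35.8, 27.7] [590.  99. 151.] [[557.0, 68.0, 136.0], [613.0, 128.0, 166.0]]
scene mailbox 0.72 [311.2, 169.5, 166.1, 152.3] [652. 173. 130.] [[50
[... 866 characters left out ...]
[[479.0, -193.0, 12.0], [548.0, -139.0, 34.0]]
top mailbox 0.6 [165.4, 121.2, 139.0, 115.0] [612. 161. 129.] [[492.0, 17.0, 82.0], [743.0, 311.0, 160.0]]
top mailbox 0.54 [426.6, 222.5, 17.5, 16.4] [ 508. -339.   45.] [[489.0, -357.0, 21.0], [527.0, -326.0, 56.0]]
top lock 0.79 [244.9, 178.4, 31.7, 36.1] [580.  96. 147.] [[551.0, 68.0, 136.0], [613.0, 128.0, 166.0]]
top egg 0.72 [425.6, 222.4, 18.1, 16.6] [ 507. -341.   43.] [[489.0, -365.0, -1.0], [528.0, -326.0, 56.0]]
top umbrella 0.95 [337.9, 127.3, 115.2, 34.0] [ 734. -253.   38.] [[705.0, -387.0, 23.0], [764.0, -105.0, 45.0]]
top sunglasses 0.97 [326.8, 171.4, 47.8, 15.8] [ 646. -133.   36.] [[624.0, -196.0, 3.0], [660.0, -68.0, 43.0]]
```

```bash
python3 -c "
import cv2,numpy as np
a=cv2.imread('pics/top1.png')[110:260,150:460]; b=cv2.imread('pics/scene1.png')[110:330,150:490]
a=cv2.resize(a,(620,300),interpolation=2); b=cv2.resize(b,(464,300),interpolation=2)
b=np.pad(b,((0,0),(0,156),(0,0)))
cv2.imwrite('pics/both.png',np.vstack([a,b]))"
```

```text
(no output)
```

View pics/both.png

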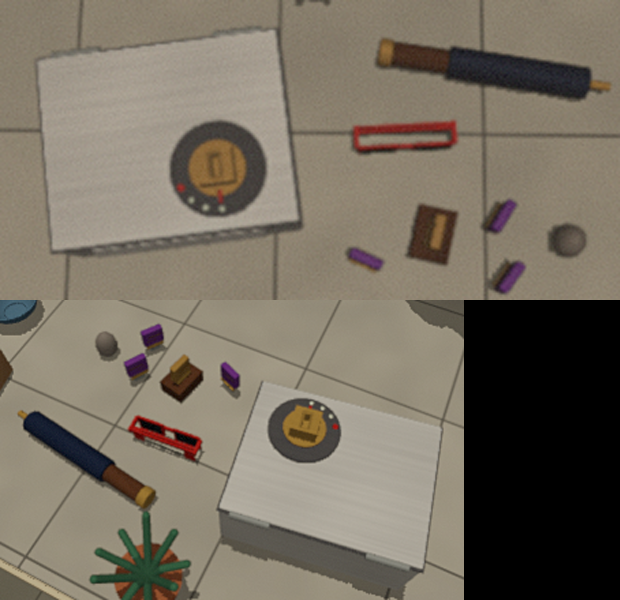

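The olive key stands in its stand at about (435,235) in the upper half. The three purple look-alikes are at (502,215), (508,277) and (365,258), and the lock is on the mailbox at (217,167). Next I'll measure the key and get the move.

```bash
cat >> h.py <<'E'
def row(pos,yaw):
    s=manip.read_state(); p=np.array(s["eef_pos"]); R0=R.from_euler("xyz",s["tcp_rot"])
    Rt=R.from_euler("xyz",[np.pi,0,yaw])
    d=R0.inv().apply(np.array(pos)-p)/1000; w=(R0.inv()*Rt).as_rotvec()/(2*np.pi)
    print("row",np.round(d,4).tolist(),np.round(w,4).tolist(),"dist",round(np.linalg.norm(d)*1000),"deg",round(np.linalg.norm(w)*360,1))
def rect(P):
    P=P[:,:2].astype(np.float32); c,(w,h),a=cv2.minAreaRect(P)
    b=cv2.boxPoints((c,(w,h),a)); e=[b[1]-b[0],b[2]-b[1]]; e=max(e,key=np.linalg.norm)
    ang=np.arctan2(e[1],e[0]); ang=(ang+np.pi/2)%np.pi-np.pi/2
    return np.round(c,1),np.round(sorted((w,h)),1),round(float(ang),3)
E
python3 - <<'E'
from h import *
for n in("top","scene"):
    W=cloud(manip.snapshot(n)).reshape(-1,3)
    m=(abs(W[:,0]-515)<40)&(abs(W[:,1]+166)<35)&(W[:,2]>62)&(W[:,2]<90)
    print(n,m.sum(),rect(W[m]),W[m].mean(0).round(1),W[m][:,2].max())
    m=(abs(W[:,0]-585)<35)&(abs(W[:,1]-97)<35)&(W[:,2]>157)
    print(n,m.sum(),rect(W[m]),W[m].mean(0).round(1))
row([515,-166,250],1.4)
E
```

```text
top 106 (array([ 514.3, -168.2]), array([14.5, 43.3]), -0.235) [ 514.  -167.4   71.9] 78.18920845826233
top 296 (array([582.3,  97.9]), array([42.2, 42.7]), -1.43) [582.1  97.7 162.4]
scene 109 (array([ 515. , -169.6]), array([13.6, 44.3]), -0.207) [ 517.3 -168.5   71.3] 76.49781365219633
scene 343 (array([582.3,  97.3]), array([41.6, 43.8]), 0.154) [583.9  97.7 163.5]
row [-0.555, 0.5407, 0.0063] [0.0, -0.0, -0.0283] dist 775 deg 10.2
```

>>> {"name": "servo_tool", "arguments": {"series": [[-0.555,0.541,0.006,0,0,-0.0204,0],[-0.555,0.541,0.006,0,0,-0.0204,0],[-0.555,0.541,0.006,0,0,-0.0204,0],[-0.555,0.541,0.006,0,0,-0.0204,0],[-0.555,0.541,0.006,0,0,-0.0204,0],[-0.555,0.541,0.006,0,0,-0.0204,0],[-0.555,0.541,0.006,0,0,-0.0204,0],[-0.555,0.541,0.006,0,0,-0.0204,0],[-0.555,0.541,0.006,0,0,-0.0204,0],[-0.555,0.541,0.006,0,0,-0.0204,0],[-0.555,0.541,0.006,0,0,-0.0204,0],[-0.555,0.541,0.006,0,0,-0.0204,0],[-0.555,0.541,0.006,0,0,-0.0204,0],[-0.555,0.541,0.006,0,0,-0.0204,0],[-0.555,0.541,0.006,0,0,-0.0204,0],[-0.555,0.541,0.006,0,0,-0.0204,0],[-0.555,0.541,0.006,0,0,-0.0204,0],[-0.555,0.541,0.006,0,0,-0.0204,0],[-0.555,0.541,0.006,0,0,-0.0204,0],[-0.555,0.541,0.006,0,0,-0.0204,0]]}}

```text
clock: 2.9
eef_pos: [514.7, -164.7, 250.5]
tcp_rot: [-3.142, -0.0, 1.352]
ft_force: [0.5, 1.2, 0.7]
finger_gap: 42.7
```

```bash
python3 - <<'E'
from h import *
s=manip.read_state(); print(s["clock"],s["eef_pos"],s["tcp_rot"],s["finger_gap"])
p=manip.snapshot("wrist"); save(p,"w1.png"); W=cloud(p).reshape(-1,3)
print(np.array(p["extrinsics"]).round(2).tolist(), p["fx"])
for lo,hi in((66,90),(20,40)):
    m=(abs(W[:,0]-515)<50)&(abs(W[:,1]+166)<45)&(W[:,2]>lo)&(W[:,2]<hi)
    if m.sum()>5: print(m.sum(),rect(W[m]),np.median(W[m],0).round(1))
E
```

```text
2.9 [ 514.74860384 -164.72055264  250.54319035] [-3.14153867e+00 -3.85012769e-04  1.35165988e+00] 42.73653184321835
[[0.22, -0.92, -0.32, 431.57], [0.98, 0.21, 0.07, -146.08], [-0.0, -0.33, 0.94, 368.78], [0.0, 0.0, 0.0, 1.0]] 305.617723397234
575 (array([ 513.7, -169.5]), array([13.2, 43.1]), -0.219) [ 512.3 -168.9   74.4]
2085 (array([ 514.4, -169.3]), array([50.2, 70.5]), -0.212) [ 508.2 -164.3   30.8]
```

View pics/w1.png

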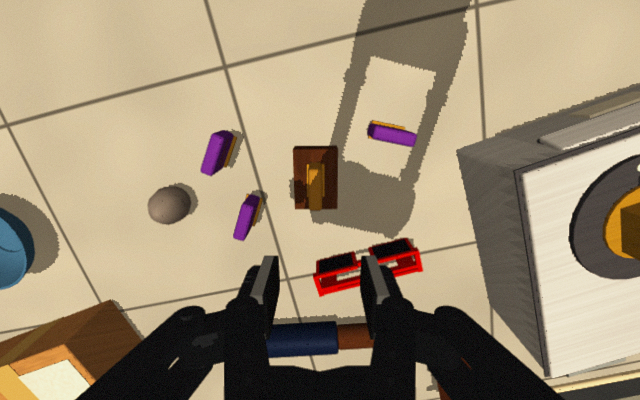

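The olive key is at (315,185) in the stand, lined up with the jaws. The purple keys at (217,152), (247,215) and (392,133) are clear of them.

>>> {"name": "servo_tool", "arguments": {"series": [[-0.0047,0.0005,0.04,0,0,0,0],[-0.0047,0.0005,0.08,0,0,0,0],[-0.0047,0.0005,0.12,0,0,0,0],[-0.0047,0.0005,0.15,0,0,0,0],[-0.0047,0.0005,0.17,0,0,0,0],[-0.0047,0.0005,0.18,0,0,0,0],[-0.0047,0.0005,0.1865,0,0,0,0],[-0.0047,0.0005,0.1865,0,0,0,0],[-0.0047,0.0005,0.1865,0,0,0,0.3],[-0.0047,0.0005,0.1865,0,0,0,0.5]], "newtons": 30}}

```text
clock: 3.95
eef_pos: [515.2, -169.8, 65.3]
tcp_rot: [3.139, 0.0, 1.352]
ft_force: [0.2, 0.5, 0.2]
finger_gap: 21.6
```

>>> {"name": "servo_tool", "arguments": {"series": [[0,0,0,0,0,0,0.8],[0,0,0,0,0,0,1],[0,0,0,0,0,0,1],[0,0,0,0,0,0,1],[0,0,0,0,0,0,1],[0,0,0,0,0,0,1],[0,0,0,0,0,0,1],[0,0,0,0,0,0,1]], "newtons": 30}}

```text
clock: 4.75
eef_pos: [515.4, -169.9, 65.7]
tcp_rot: [3.138, 0.0, 1.352]
ft_force: [-1.1, -0.3, 5.0]
finger_gap: 13.6
```

>>> {"name": "servo_tool", "arguments": {"series": [[0,0,0,0,0,0,1],[0,0,0,0,0,0,1],[0,0,-0.01,0,0,0,1],[0,0,-0.02,0,0,0,1],[0,0,-0.03,0,0,0,1],[0,0,-0.05,0,0,0,1],[0,0,-0.09,0,0,0,1],[0,0,-0.13,0,0,0,1],[0,0,-0.17,0,0,0,1],[0,0,-0.21,0,0,0,1],[0,0,-0.23,0,0,0,1],[0,0,-0.23,0,0,0,1]], "newtons": 90}}

```text
clock: 5.95
eef_pos: [516.1, -170.2, 300.1]
tcp_rot: [3.13, 0.002, 1.352]
ft_force: [0.6, 0.5, -0.1]
finger_gap: 12.7
```

```bash
python3 - <<'E'
from h import *
s=manip.read_state(); print(s["clock"],s["eef_pos"],s["tcp_rot"],s["finger_gap"],s["q"])
row([582.3,97.7,295],1.352)
p=manip.snapshot("wrist"); save(p,"w2.png")
E
```

```text
5.95 [ 516.12064586 -170.23902946  300.1438309 ] [3.12998907e+00 2.37471259e-03 1.35191613e+00] 12.734958887081639 [-4.46848255e-01  2.00196971e-01  1.50016976e+00  3.12337964e-04
  1.42938589e+00 -1.79882035e+00]
row [0.2759, 0.0064, 0.0046] [0.0018, 0.0004, -0.0] dist 276 deg 0.7
```

View pics/w2.png

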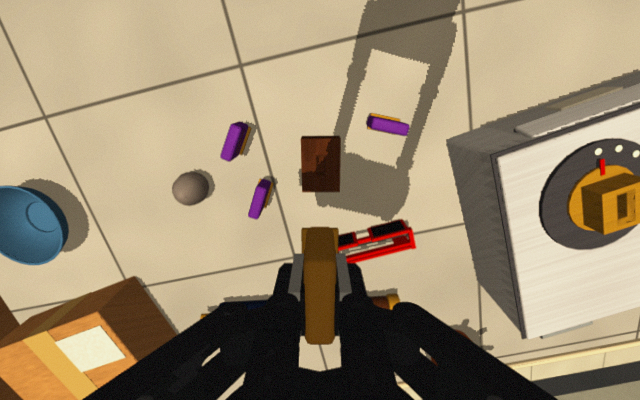

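Key is held and its stand at (320,163) is empty. The lock is at (610,200), with the slot running roughly along world x. Next I'll carry the key over the lock.

>>> {"name": "servo_tool", "arguments": {"series": [[0.04,0.001,0.001,0,0,-0.01,1],[0.08,0.002,0.002,0,0,-0.02,1],[0.12,0.003,0.003,0,0,-0.03,1],[0.16,0.004,0.004,0,0,-0.04,1],[0.2,0.005,0.005,0,0,-0.05,1],[0.24,0.006,0.005,0,0,-0.058,1],[0.265,0.006,0.005,0.0018,0.0004,-0.058,1],[0.276,0.006,0.005,0.0018,0.0004,-0.058,1],[0.276,0.006,0.005,0.0018,0.0004,-0.058,1],[0.276,0.006,0.005,0.0018,0.0004,-0.058,1],[0.276,0.006,0.005,0.0018,0.0004,-0.058,1]]}}

```text
clock: 7.1
eef_pos: [580.5, 96.9, 291.9]
tcp_rot: [-3.136, 0.0, 1.715]
ft_force: [0.3, -0.9, -0.8]
finger_gap: 12.9
```

```bash
cat > lk.py <<'E'
from h import *
import sys
s=manip.read_state(); print(s["clock"],s["eef_pos"],s["tcp_rot"],s["finger_gap"])
T=np.array(s["eef_pos"])
p=manip.snapshot("wrist"); save(p,sys.argv[1]+".png"); np.save("d.npy",p["range_z"]); W=cloud(p); F=W.reshape(-1,3)
m=(abs(F[:,0]-582)<36)&(abs(F[:,1]-98)<36)&(F[:,2]>160)&(F[:,2]<168)
print("block",m.sum(),rect(F[m]),np.median(F[m],0).round(1))
C=np.zeros(m.shape,bool); C[m]=1; C=C.reshape(W.shape[:2]).astype(np.uint8)
ys,xs=np.nonzero(C); print("px",xs.min(),xs.max(),ys.min(),ys.max())
cn,h=cv2.findContours(C,cv2.RETR_CCOMP,cv2.CHAIN_APPROX_NONE)
for c,hh in zip(cn,h[0]):
    if hh[3]>=0 and len(c)>15: print("hole",len(c),rect(W[c[:,0,1],c[:,0,0]]))
m=(np.linalg.norm(F[:,:2]-T[:2],axis=1)<45)&(F[:,2]>T[2]-70)&(F[:,2]<T[2]+20)
K=F[m]; L=R.from_euler("xyz",s["tcp_rot"]).inv().apply(K-T); np.save("k.npy",L)
m2=(abs(L[:,0])<9)&(abs(L[:,2]+9)<4)&(abs(L[:,1])<30)
print("key top (tool frame)",m2.sum(),rect(L[m2]),np.median(L[m2],0).round(1))
E
python3 lk.py w3
```

```text
7.1 [580.48026113  96.8824867  291.9420273 ] [-3.13613229e+00  3.04830361e-06  1.71475647e+00] 12.850344497523396
block 1916 (array([581.6,  99. ]), array([42.1, 42.1]), -1.436) [578.7  98.2 164.5]
px 297 346 184 231
hole 75 (array([581.8,  99.1]), array([ 9.7, 26.8]), 0.151)
key top (tool frame) 3059 (array([ 0.4, -1.7]), array([17.9, 44.5]), 1.532) [ 0.1 -5.6 -8.6]
```

View pics/w3.png

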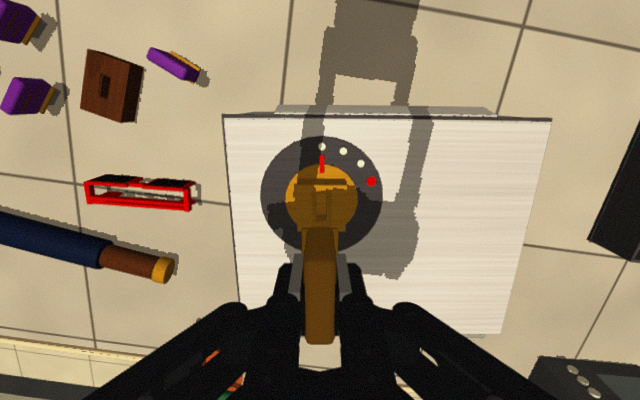

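```bash
python3 - <<'E'
from h import *
L=np.load("k.npy")
m=(abs(L[:,0])<5)&(abs(L[:,2]+9)<5)&(L[:,1]>-18)&(L[:,1]<18)
A=np.c_[L[m][:,:2],np.ones(m.sum())]; print("top plane",m.sum(),np.linalg.lstsq(A,L[m][:,2],rcond=None)[0].round(3))
T=L[(abs(L[:,0])<9)&(abs(L[:,2]+8.6)<1.5)]
print("y range",np.percentile(T[:,1],[.5,99.5]).round(1))
for z in range(-8,50,6):
    q=L[(abs(L[:,2]-z)<2)&(abs(L[:,0])<22)&(L[:,1]<0)]
    e=q[q[:,1]<np.percentile(q[:,1],30)+3] if len(q)>5 else q
    if len(e)>3: print(z,len(q),"ymin",np.percentile(q[:,1],5).round(1),"x",e[:,0].min().round(1),e[:,0].max().round(1))
E
```

```text
top plane 1591 [-1.900e-02  2.000e-03 -8.717e+00]
y range [-23.1  19.3]
-8 1771 ymin -22.6 x -6.6 7.3
-2 396 ymin -23.5 x -12.7 13.4
4 347 ymin -23.4 x -6.6 7.2
10 320 ymin -23.3 x -6.4 7.2
16 265 ymin -23.3 x -6.1 7.3
22 107 ymin -23.3 x -6.5 7.1
28 53 ymin -23.4 x -6.1 7.3
34 37 ymin -20.3 x -9.6 10.3
```

>>> {"name": "servo_tool", "arguments": {"series": [[0.0016,0.003,0.02,0,0,0,1],[0.0016,0.003,0.04,0,0,0,1],[0.0016,0.003,0.055,0,0,0,1],[0.0016,0.003,0.065,0,0,0,1],[0.0016,0.003,0.07,0,0,0,1],[0.0016,0.003,0.07,0,0,0,1],[0.0016,0.003,0.07,0,0,0,1],[0.0016,0.003,0.07,0,0,0,1]]}}

```text
clock: 7.95
eef_pos: [583.5, 98.8, 223.1]
tcp_rot: [-3.138, 0.0, 1.714]
ft_force: [-0.2, -0.3, -0.0]
finger_gap: 13.2
```

```bash
python3 lk.py w4; python3 -c "
from h import *
s=manip.read_state();row([583.3,98.9,s['eef_pos'][2]],1.719)"
```

```text
7.95 [583.51023649  98.80633106 223.07734597] [-3.13842296e+00  2.30259003e-05  1.71446788e+00] 13.171825829217815
block 2173 (array([579.5,  98.7]), array([38.2, 42.3]), -1.436) [570.7  96.1 164.5]
px 286 354 206 262
key top (tool frame) 3074 (array([ 0.5, -2.2]), array([17.9, 44.6]), 1.522) [ 0.2 -5.6 -8.6]
row [0.0, -0.0001, 0.0] [-0.0005, 0.0, -0.0007] dist 0 deg 0.3
```

>>> {"name": "servo_tool", "arguments": {"series": [[0,0,0.004,0,0,-0.0007,1],[0,0,0.007,0,0,-0.0007,1],[0,0,0.01,0,0,-0.0007,1],[0,0,0.012,0,0,-0.0007,1],[0,0,0.012,0,0,-0.0007,1]]}}

```text
clock: 8.5
eef_pos: [583.1, 98.9, 210.5]
tcp_rot: [-3.137, -0.0, 1.719]
ft_force: [-0.2, -0.1, 0.1]
finger_gap: 12.6
```

>>> {"name": "servo_tool", "arguments": {"series": [[0,0,0.003,0,0,0,1],[0,0,0.006,0,0,0,1],[0,0,0.009,0,0,0,1],[0,0,0.011,0,0,0,1],[0,0,0.011,0,0,0,1]]}}

```text
clock: 9.0
eef_pos: [583.0, 98.9, 199.9]
tcp_rot: [-3.137, -0.0, 1.719]
ft_force: [-2.1, 0.0, 2.3]
finger_gap: 13.0
```

>>> {"name": "servo_tool", "arguments": {"series": [[0,0,0.001,0,0,0,1],[0,0,0.002,0,0,0,1],[0,0,0.002,0,0,0,1],[0,0,0.002,0,0,0,1]]}}

```text
clock: 9.4
eef_pos: [583.0, 98.9, 199.7]
tcp_rot: [-3.139, 0.0, 1.719]
ft_force: [-3.6, -0.8, 9.0]
finger_gap: 13.0
```

Seated: the descent stopped at z 199.7 (predicted 199.8) with 9 N. Now I'll turn clockwise about the key's axis.

>>> {"name": "servo_tool", "arguments": {"series": [[-0.0001,0,0.0015,0,0,0.014,1],[-0.0003,-0.0001,0.0015,0,0,0.028,1],[-0.0004,-0.0002,0.0015,0,0,0.042,1],[-0.0005,-0.0002,0.0015,0,0,0.0557,1],[-0.0006,-0.0003,0.0015,0,0,0.07,1],[-0.0007,-0.0004,0.0015,0,0,0.084,1],[-0.0008,-0.0005,0.0015,0,0,0.098,1],[-0.0009,-0.0006,0.0015,0,0,0.112,1],[-0.0009,-0.0007,0.0015,0,0,0.126,1],[-0.001,-0.0008,0.0015,0,0,0.14,1],[-0.0011,-0.001,0.0015,0,0,0.154,1],[-0.0011,-0.0011,0.0015,0,0,0.168,1],[-0.0012,-0.0012,0.0015,0,0,0.18,1],[-0.0012,-0.0013,0.0015,0,0,0.192,1],[-0.0012,-0.0014,0.0015,0,0,0.204,1],[-0.0012,-0.0015,0.0015,0,0,0.215,1],[-0.0012,-0.0015,0.0015,0,0,0.215,1],[-0.0012,-0.0015,0.0015,0,0,0.215,1]], "newtons": 110}}

```text
clock: 11.2
eef_pos: [582.9, 97.5, 199.8]
tcp_rot: [3.141, -0.001, 0.369]
ft_force: [0.1, 0.8, 6.5]
finger_gap: 12.8
```

```bash
cat > an.py <<'E'
from h import *
import sys
s=manip.read_state(); print(s["clock"],s["eef_pos"],s["tcp_rot"],s["ft_force"].round(1),s["ft_torque"].round(3),s["effort"].round(2),s["finger_gap"])
C=np.array([581.6,99.05])
for n in("wrist","top","scene"):
    p=manip.snapshot(n); W=cloud(p); hsv=cv2.cvtColor(p["color"],cv2.COLOR_RGB2HSV)
    r=np.linalg.norm(W[...,:2]-C,axis=-1)
    red=((hsv[...,0]<8)|(hsv[...,0]>172))&(hsv[...,1]>170)&(hsv[...,2]>60)&(W[...,2]>125)&(W[...,2]<160)
    for nm,m in(("pointer",red&(r<43)),("reddot",red&(r>43)&(r<60))):
        q=W[m]
        if len(q): c=np.median(q,0); print(n,nm,len(q),c.round(1),"bearing",round(float(np.arctan2(c[1]-C[1],c[0]-C[0])),3))
    if n in sys.argv[2:]:
        ys,xs=np.nonzero(r<75); save(p,sys.argv[1]+n+".png",(xs.min(),ys.min(),xs.max(),ys.max()),3 if n=="wrist" else 8)
    if n=="wrist":
        F=W.reshape(-1,3); m=(r.ravel()<36)&(F[:,2]>160)&(F[:,2]<168)
        if m.sum()>20: print("block",m.sum(),rect(F[m]))
E
python3 an.py t1 wrist
```

```text
11.2 [582.89537286  97.50257354 199.81787235] [ 3.14065522e+00 -9.48632361e-04  3.68554669e-01] [0.1 0.8 6.5] [-0.081  0.017  0.127] [ -0.13 -40.28 -21.09   0.07  -0.07   0.11] 12.785829515446125
wrist pointer 176 [564.3 128.9 141.6] bearing 2.096
wrist reddot 190 [557.9 141.9 137.7] bearing 2.077
block 1894 (array([578.6, 104.3]), array([30.4, 42.1]), 0.523)
top reddot 5 [560.3 141.6 136.5] bearing 2.035
scene pointer 12 [562.9 127.9 140.4] bearing 2.146
scene reddot 12 [557.6 141.1 137.6] bearing 2.09
```

View pics/t1wrist.png

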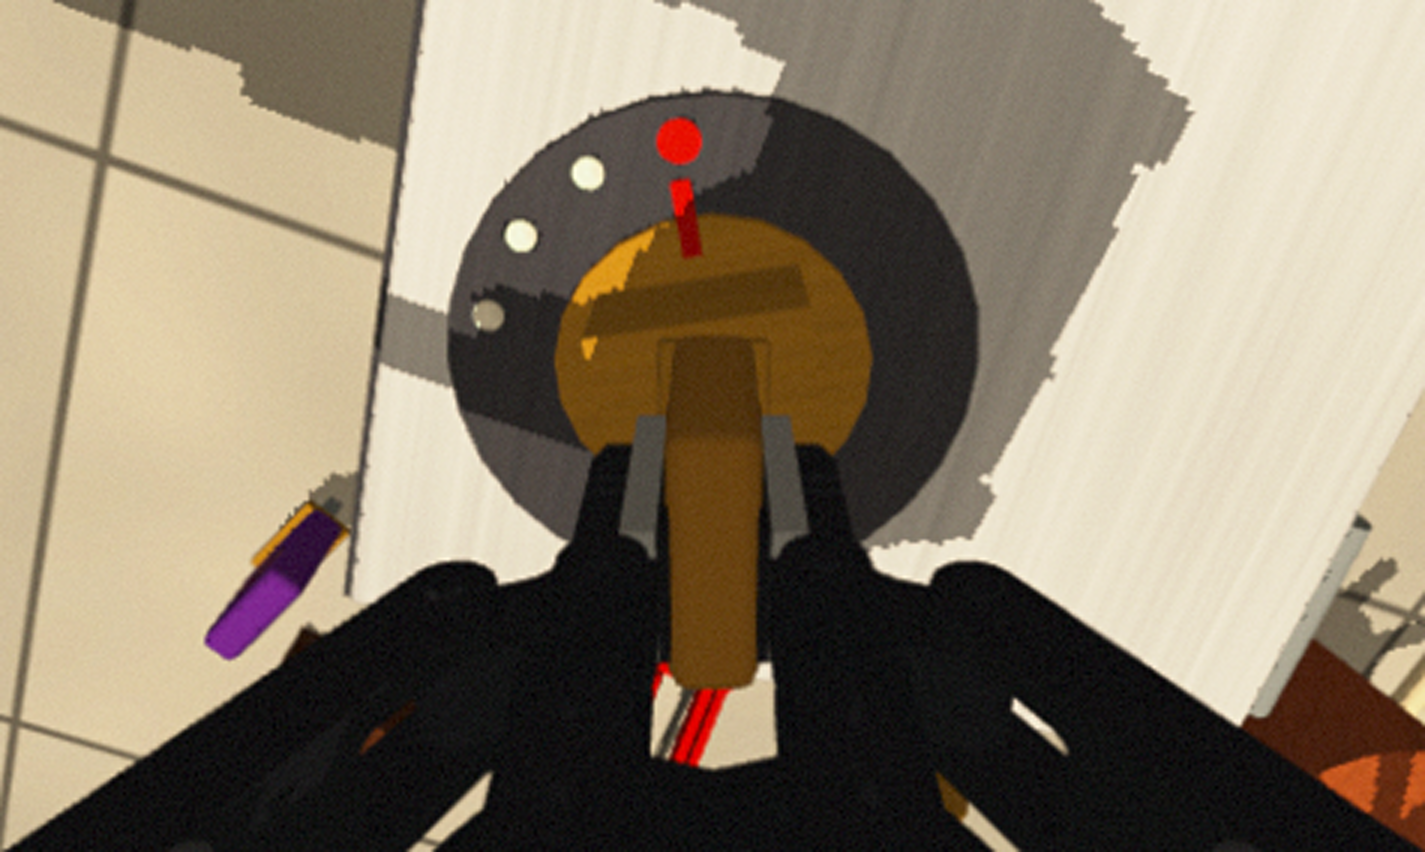

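The pointer (685,215) lines up with the red dot (680,140): bearings 2.096 and 2.077. The block reads 1.196 rad of turn. I'll add a small nudge for margin below the 1.25 stop, then hold and recheck.

>>> {"name": "servo_tool", "arguments": {"series": [[0,0,0.0015,0,0,0.003,1],[0,0,0.0015,0,0,0.003,1],[0,0,0.0015,0,0,0.003,1],[0,0,0.0015,0,0,0.003,1],[0,0,0.0015,0,0,0.003,1],[0,0,0.0015,0,0,0.003,1],[0,0,0.0015,0,0,0.003,1],[0,0,0.0015,0,0,0.003,1]]}}

```text
clock: 12.15
eef_pos: [582.9, 97.5, 199.8]
tcp_rot: [3.14, -0.002, 0.35]
ft_force: [-1.3, -0.6, 8.8]
finger_gap: 12.1
```

```bash
python3 an.py t2
```

```text
12.15 [582.88097721  97.49975251 199.79748209] [ 3.14016469e+00 -1.97332059e-03  3.50200741e-01] [-1.3 -0.6  8.8] [-0.079  0.453  0.077] [ -0.28 -39.34 -21.83   0.07  -0.94   0.11] 12.066482450110147
wrist pointer 178 [564.7 129.4 141.7] bearing 2.079
wrist reddot 186 [557.7 141.8 137.7] bearing 2.08
block 1901 (array([578.7, 104.2]), array([30.7, 42.5]), 0.502)
top reddot 5 [560.3 141.9 135.7] bearing 2.032
scene pointer 9 [564.1 129.3 140.7] bearing 2.097
scene reddot 12 [556.9 141.1 137. ] bearing 2.102
```

Pointer and red dot now agree (2.079 and 2.080), the key is fully home, and the turn is about 1.21 rad. Handing in.

```bash
python3 -c "
from bench import manip
print(manip.sign_off())"
```

```text
the job is handed in; nothing more can be done
None
```

I took the olive-wood key from its stand, pushed it home in the lock and turned the lock clockwise to the third click. I handed the job in at about 12.3 s on the robot's clock, with the key still gripped and the lock held there.

- **Key home:** the descent stopped at TCP height 199.7 mm, against 199.8 mm predicted for the shoulder lying on the block. It held under a light push of about 9 N.
- **Lock turn:** in the last wrist picture the pointer and the red dot were at bearings 2.079 and 2.080 rad. The block's edges put the turn at about 1.21–1.22 rad, short of the 1.25 stop. The scene camera agreed (2.097 and 2.102), but the top camera could not see the pointer.
- **Forces:** the wrist forces I read between moves stayed under 10 N. I did not record the force during moves.
- **Egg, sunglasses and umbrella:** I never went near them, but I did not re-measure their positions at the end.

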